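# Clamp a latch keeper in the marking jig

### The job

Lay the loose aluminium latch keeper in the plywood marking jig, its raised lug at the end away from the toggle clamp, and slide it gently until it is fully home against both steel fences. Then push the clamp's handle down over centre, gently and without forcing it on once it is down, so that it stays down by itself and the rubber pad holds the keeper. Leave the other things on the shelf where they are.

Things in the scene. Friction and masses are not known exactly. Their poses are not given: they have to be found in the camera images.
- jig: Marking jig, screwed to the shelf: plywood board 260 x 110 x 18 mm (x, y, z) carrying fences and a steel toggle clamp. Origin: centre of the board's underside; z up. The clamp's base, two steel cheeks 38 mm wide overall, spans x = -58 to +8 mm, up to z = 72 mm. More than 40 N from the robot on the jig or any part of its clamp damages it.
- fence: Two low steel fences on the jig, 8 mm high. Origin on the board's top, at (20, 0, 18) mm in the jig's frame, same axes. End fence: stop face x = 0 facing +x, 60 mm wide about y = 0. Side fence: stop face y = +22 mm facing -y, x = 20 to 90 mm. The keeper is home when flat on the board, its origin at x = 45 mm, y = 0 and its +x along the jig's +x. Push the keeper on a fence with less than 30 N.
- keeper: Loose latch keeper of bare aluminium, about 145 g: plate 90 x 44 x 10 mm (x, y, z) with a raised block, the lug, 20 x 24 mm and 28 mm high on top of the plate (top 38 mm above the underside), centred 30 mm from the middle towards the plate's +x end. Origin: centre of the underside; z up. Best gripped by the lug, across its 24 mm (along y).
- axle (a point): The handle's axle, along the jig's y, at (-47, 0, 65) mm in the jig's frame (65 mm above the shelf). The handle reaches from it towards the jig's -x and starts raised 37 to 67 degrees; push it round towards -x and down. The clamp bar, 16 mm wide, turns about its own axle at (-5, 0, 46) mm, reaches 82 mm from it towards +x, starts raised 27 to 42 degrees and sinks as the handle goes down.
- handle_end (a point): Rounded free end of the handle, on its centre line, 125 mm from the axle. The grip is round rubber, 16 mm thick, 45 to 125 mm from the axle. The handle is bent by use: fully down, its end lies up to 19 mm above or below the axle's height, different each time and not known beforehand. Held by friction where it is left (about 1 N moves it) until the pad meets the keeper.
- grip_spot (a point): Point on the handle's centre line 100 mm from the axle: push here on the grip's upper side. With the keeper in place the push begins about 0.35 rad (35 mm) before the end of travel, peaks at about 6 N, fades to nothing at dead centre, about 0.035 rad (3.5 mm) before the end, then the handle goes down onto a hard stop and stays. Let go before dead centre, it springs back up.
- pad: Round rubber-faced pad, 18 mm across, on a sprung stem under the clamp bar, 70 mm from the bar's axle. Origin: centre of its lower face. Raised, it overhangs the nest (lower edge 50 mm or more above the shelf), so the keeper goes in low, from the jig's +x end, under the raised bar and pad. Clamped, it presses on the middle of the keeper's plate with some 20 to 35 N.
- bowl: White ceramic bowl, 120 mm across, 50 mm high; origin under its centre. Leave alone.
- acrylic_box: Small clear acrylic box with a snap lid, 75 x 55 x 40 mm; origin under its centre. Leave alone.
- awl: Awl with a black plastic handle, lying along its x axis, 165 mm long, 25 mm thick; origin on the underside, at the handle's front part. Leave alone.
- vice_grip: Steel vice grip (locking pliers), lying flat along its x axis, 240 mm long; origin under its middle. Leave alone.
- square: Steel engineer's square lying flat: dark stock 80 x 20 x 16 mm along y, blade 120 mm along +x; origin under the stock's centre. Leave alone.
Not all that is in view belongs to the job. What is shaped like the keeper but red is not meant.

How it is judged:
By the outcome, as a careful person would: the job done as asked, in the order asked, and still so for the second after the job is handed in, with the robot touching nothing.
It also fails if it takes over 70 s, if anything falls off the work surface, if the arm or the gripper's body presses on something with over 40 N, if the wrist force passes 120 N, or if a joint passes its speed limit or range.

### The arm

A 6-joint arm with a two-finger parallel gripper is mounted at the origin on the work surface. World frame = base frame: x ahead of the robot, y to its left, z up, the work surface at z = 0. Lengths are in m, angles in rad, forces in N, time in s.
With the tool pointing down it reaches from about 0.35 to 0.775 m from the base axis. Payload 7.3 kg.
Tool frame: the origin (TCP) lies at the very end of the fingers, on their centre line; the grasp point (between the pads) lies 19 mm behind it (robot.hold_point_z is the distance from the TCP to the grasp point, in m); z points along the fingers, y is the direction in which the jaws open and shut (so a half turn about z gives the same grasp; the last joint's range is limited). The gripper opens to 92 mm and grips with 3 to 60 N. Pads are 19 mm wide; open, the fingers measure 130 mm over their backs; the gripper's body (75 mm by 190 mm) begins 47 mm behind the grasp point.
Start: joints at [-1.395, 0.342, 1.524, -0, 1.275, -0.146], TCP at [0.166, -0.498, 0.227] pointing down, gripper open.
Joint ranges: [-2.53, 2.53], [-0.77, 2.02], [0.04, 2.7], [-1, 4.14], [0.28, 2.66], [-3.11, 3.11]. Speed limits (rad/s): [2.57, 2.57, 3.14, 3.14, 3.14, 3.14].

### API

Orientations are given as [roll, pitch, yaw] about the fixed x, y, z axes, in that order (R = Rz(yaw) Ry(pitch) Rx(roll)).
In Python, from cell import monitor, viewer, robot gives the robot as it stands.
- The arm moves only by the tool move_arm, never from a script. Its argument "deltas" is a list of rows, each an object of numbers: "x", "y", "z": the shift along the tool's x, y, z in m; "wx", "wy", "wz": the turn, a rotation vector about the tool's x, y, z in degrees; "hand": the opening, from 0 (shut) to 1 (fully open). In form: [{"x": .., "y": .., "z": .., "wx": .., "wy": .., "wz": .., "hand": ..}, ...]. A call has 1 to 8 rows; each row is the pose to reach, as a shift and turn from the pose commanded when the call began, along the tool's axes at that moment; what a row does not reach only later rows make up. A row lasts 1/8 s, in which the tool goes at most 62.5 mm and 10.7 degrees, less where a joint would pass 70% of its speed; a pose out of reach is approached as far as the arm can. A call with a gripper value outside its range is refused whole. The fingers move at their own pace and stop on an object; "grip_force" is the grip in N (left out, the last holds). Time passes only in rows, so rows that repeat a pose let the fingers close. It gives the time, the measured TCP pose, the force and the opening at its end, in the units of the state.
- monitor.observe(): the state, without advancing time (a new reading comes with each control period).
- viewer.read_camera(name): name is "scene" or "top" or "wrist"; returns the picture (384x512x3 uint8, red, green, blue); there is no depth.
- viewer.camera_params(name): a dict with "camera_matrix" (3x3 intrinsics, pixels), "R" (3x3) and "t" (3): a world point X has camera coordinates R X + t. Camera axes: x right, y down, z forward; pixel columns grow to the right and rows downward; lengths in m; the calibration is good to about 2 mm. A picture is of the moment at which its call begins: read the wrist's pose just before it. camera_params takes no time and is no camera call; for the wrist camera it gives the pose at the moment of the call.
- robot.hand_in(): hands the job in, once; it reports no verdict.
The state is a dict: "time": time; "qpos": joint angles; "qvel": joint speeds; "joint_efforts": joint torques, N m; "tool_pos": TCP position; "tool_rot": TCP orientation; "contact_force": force on the tool from outside, world axes, zero at the start; "torque": the same for the moment, N m; "opening": finger opening in m.
Only numpy, scipy, OpenCV 4.12 (cv2) and the standard library are available. Lean on these libraries where they do the work, as an engineer would, in place of code of your own. Each camera call takes 0.05 s, during which the arm holds its last target. There are 200 camera calls.

## Working session

There is one attempt and no reset: what is moved stays moved. The work goes in short steps, Python scripts to look and compute and a tool call to move; the robot and the scene stay as the last step left them, time stands still between calls to the robot, and variables do not carry over. Pictures are saved under pics/ and viewed, about 8 in all and at most 12, crops included, and the job is handed in when it is done.

Besides the shell and the picture viewer there is one more tool, called after "Request:" as name(argument=value, ...) on one line, values as JSON. move_arm: Moves the arm, as the interface text tells. Its arguments: {"type":"object","properties":{"deltas":{"type":"array","items":{"type":"object","properties":{"x":{"type":"number"},"y":{"type":"number"},"z":{"type":"number"},"wx":{"type":"number"},"wy":{"type":"number"},"wz":{"type":"number"},"hand":{"type":"number"}}}},"grip_force":{"type":"number"}},"required":["deltas"]}

```bash
ls; mkdir -p pics
python3 - <<'E'
from cell import monitor, viewer, robot
import cv2,numpy as np
o=monitor.observe(); print({k:np.round(v,3).tolist() for k,v in o.items()})
for n in("scene","top"):
    im=viewer.read_camera(n); cv2.imwrite(f"pics/{n}0.png",im[:,:,::-1]); 
    p=viewer.camera_params(n); print(n,{k:np.round(v,4).tolist() for k,v in p.items()})
a=cv2.imread("pics/scene0.png");b=cv2.imread("pics/top0.png")
cv2.imwrite("pics/top0b.png",cv2.resize(b,(800,600),interpolation=cv2.INTER_CUBIC))
cv2.imwrite("pics/scene0b.png",cv2.resize(a,(800,600),interpolation=cv2.INTER_CUBIC))
E
```

```text
pics
{'time': 0.0, 'qpos': [-1.395, 0.343, 1.525, -0.0, 1.275, -0.146], 'qvel': [0.001, -0.0, 0.0, -0.001, -0.0, 0.001], 'joint_efforts': [-0.001, -43.124, -24.423, 0.072, 0.056, -0.0], 'tool_pos': [0.166, -0.498, 0.226], 'tool_rot': [-3.14, -0.0, 0.322], 'contact_force': [0.032, -0.267, 0.561], 'torque': [-0.054, 0.003, -0.017], 'opening': 0.092}
scene {'camera_matrix': [[431.1698, 0.0, 257.1484], [0.0, 431.1698, 192.6262], [0.0, 0.0, 1.0]], 'R': [[-0.069, 0.9976, 0.0109], [0.6922, 0.0557, -0.7195], [-0.7184, -0.0421, -0.6944]], 't': [0.0186, -0.3503, 1.9288]}
top {'camera_matrix': [[470.4198, 0.0, 255.4369], [0.0, 470.4198, 188.3737], [0.0, 0.0, 1.0]], 'R': [[0.003, -0.9999, 0.0118], [-0.9974, -0.0038, -0.0714], [0.0714, -0.0115, -0.9974]], 't': [0.005, 0.6019, 1.4054]}
```

View pics/top0b.png

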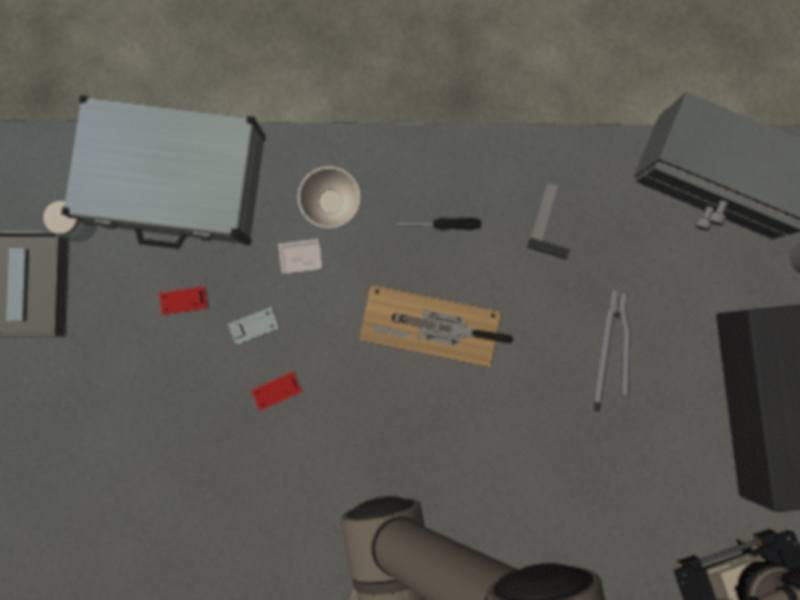

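View pics/scene0b.png

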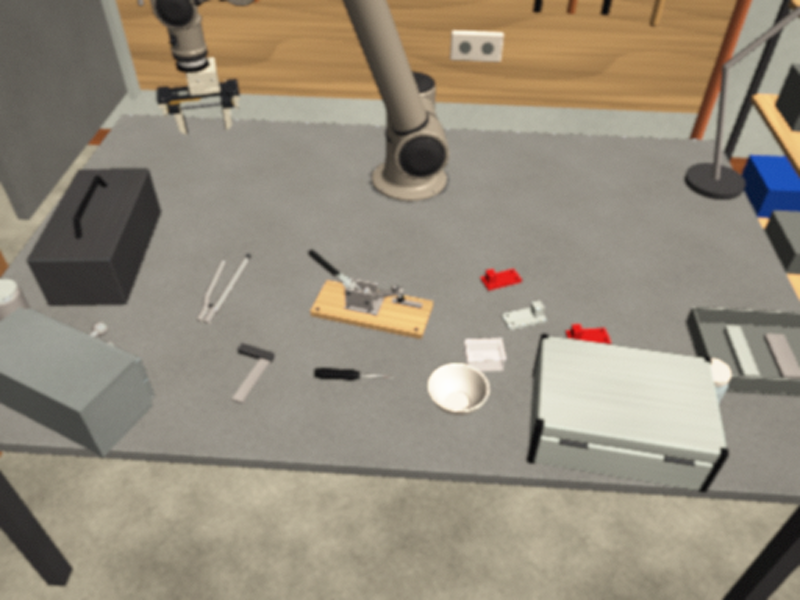

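The top view shows the aluminium keeper at about (253,325) of 800x600, lug at its left end (238,329). The red look-alikes are at (183,300) and (277,390), and the bare metal strips in the tray have no lug. The jig is at (430,325), with its nest (+x) to the left and the black handle to the right, at (490,336). The keeper fits the description because it is bare metal, loose and has a lug. Next I measure, with an enlarged crop.

```bash
cat > h.py <<'E'
from cell import monitor, viewer, robot
import cv2,numpy as np
from scipy.spatial.transform import Rotation as Ro
def ray(p,uv,z):
    K,R,t=(np.array(p[k]) for k in("camera_matrix","R","t"))
    uv=np.atleast_2d(np.array(uv,float)); d=np.c_[uv,np.ones(len(uv))]@np.linalg.inv(K).T@R
    c=-R.T@t; return c+d*((z-c[2])/d[:,2])[:,None]
def proj(p,X):
    K,R,t=(np.array(p[k]) for k in("camera_matrix","R","t"))
    q=(np.atleast_2d(X)@R.T+t)@K.T; return q[:,:2]/q[:,2:]
def pose(): 
    o=monitor.observe(); return np.array(o["tool_pos"]),Ro.from_euler("xyz",o["tool_rot"])
def delta(pos,rpy):
    "tool-frame shift and rotvec (deg) from now to target"
    p,R=pose(); T=Ro.from_euler("xyz",rpy)
    return np.round(R.inv().apply(np.array(pos)-p),4).tolist(),np.round((R.inv()*T).as_rotvec(degrees=True),2).tolist()
E
python3 - <<'E'
from h import *
im=cv2.imread("pics/top0.png"); p=viewer.camera_params("top")
hsv=cv2.cvtColor(im,cv2.COLOR_BGR2HSV)
m=cv2.inRange(hsv,(8,70,90),(28,255,255)); m[:170]=0;m[250:]=0;m[:,:200]=0;m[:,340:]=0
pts=cv2.findNonZero(m); r=cv2.minAreaRect(pts); c=cv2.boxPoints(r); print("board px",c.round(1).tolist())
w=ray(p,c,.018); print(w.round(4).tolist(),w.mean(0).round(4)); print([np.linalg.norm(w[i]-w[i-1]).round(4) for i in range(4)])
g=cv2.cvtColor(im,cv2.COLOR_BGR2GRAY); k=np.zeros_like(g); k[190:225,140:182]=(g[190:225,140:182]>110)*255
r=cv2.minAreaRect(cv2.findNonZero(k)); c=cv2.boxPoints(r); print("keeper px",c.round(1).tolist())
w=ray(p,c,.01); print(w.round(4).tolist(),w.mean(0).round(4)); print([np.linalg.norm(w[i]-w[i-1]).round(4) for i in range(4)])
a=cv2.resize(im[180:260,100:200],(800,600)[:1]+(640,),interpolation=cv2.INTER_CUBIC)[:600]
cv2.imwrite("pics/crop1.png",a)
E
```

```text
board px [[229.10000610351562, 217.3000030517578], [236.60000610351562, 181.3000030517578], [320.8999938964844, 198.8000030517578], [313.3999938964844, 234.8000030517578]]
[[0.5142, 0.0863, 0.018], [0.6234, 0.0644, 0.018], [0.5711, -0.1921, 0.018], [0.4622, -0.1688, 0.018]] [ 0.5427 -0.0526  0.018 ]
[np.float64(0.2603), np.float64(0.1115), np.float64(0.2618), np.float64(0.1114)]
keeper px [[144.89999389648438, 206.8000030517578], [172.89999389648438, 195.6999969482422], [178.39999389648438, 209.39999389648438], [150.39999389648438, 220.60000610351562]]
[[0.5451, 0.3428, 0.01], [0.5795, 0.2585, 0.01], [0.5375, 0.2411, 0.01], [0.5034, 0.3252, 0.01]] [0.5414 0.2919 0.01  ]
[np.float64(0.0453), np.float64(0.091), np.float64(0.0454), np.float64(0.0908)]
```

View pics/crop1.png

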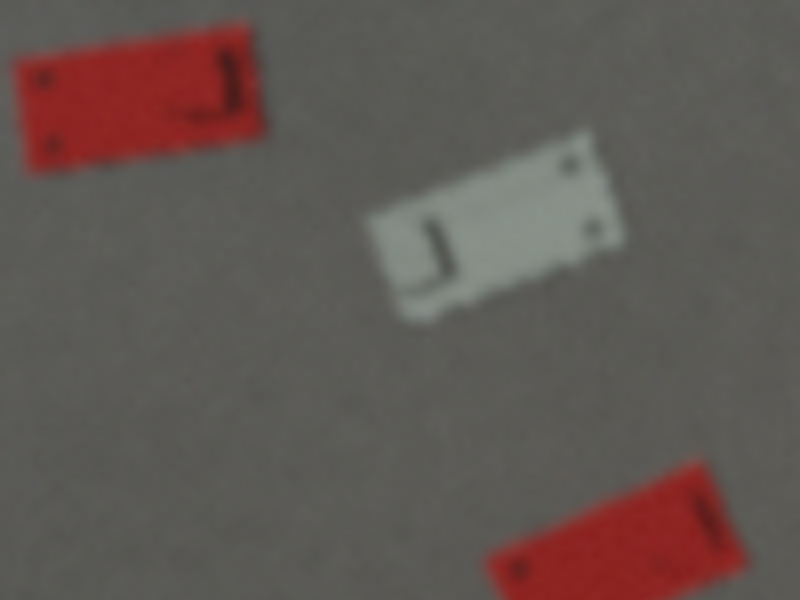

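Confirmed: bare aluminium, lug at its left end (crop 430,255), and both red ones are excluded. I'll move over it next, with the tool tilted 20° so that the gripper body later stays clear of the clamp bar.

Run:
```python
from h import *
th=np.radians(20)
print(delta([.42,-.15,.32],[np.pi,0,np.radians(65)]))
print(delta([.53,.30,.20],[np.pi,th,np.radians(112.2)]))
```

```text
([0.351, -0.2497, -0.0935], [-0.07, -0.04, -46.57])
([0.5976, -0.6416, 0.0271], [-16.4, -15.38, -92.71])
```

Request:
move_arm(deltas=[{"x": 0.04,"y": -0.03,"z": -0.045,"wz": -10},{"x": 0.351,"y": -0.25,"z": -0.0935,"wz": -46.6},{"x": 0.351,"y": -0.25,"z": -0.0935,"wz": -46.6},{"x": 0.351,"y": -0.25,"z": -0.0935,"wz": -46.6},{"x": 0.351,"y": -0.25,"z": -0.0935,"wz": -46.6},{"x": 0.351,"y": -0.25,"z": -0.0935,"wz": -46.6},{"x": 0.351,"y": -0.25,"z": -0.0935,"wz": -46.6},{"x": 0.351,"y": -0.25,"z": -0.0935,"wz": -46.6}])

```text
schema error: expected keys x, y, z, wx, wy, wz, hand
```

Run:
```python
from h import *
th=np.radians(20)
print(delta([.53,.30,.20],[np.pi,th,np.radians(112.2)]))
```

```text
([0.5976, -0.6416, 0.0271], [-16.4, -15.38, -92.71])
```

Request:
move_arm(deltas=[{"x": 0.04,"y": -0.03,"z": -0.045,"wx": 0,"wy": 0,"wz": -10,"hand": 1},{"x": 0.351,"y": -0.25,"z": -0.0935,"wx": 0,"wy": 0,"wz": -46.6,"hand": 1},{"x": 0.351,"y": -0.25,"z": -0.0935,"wx": 0,"wy": 0,"wz": -46.6,"hand": 1},{"x": 0.351,"y": -0.25,"z": -0.0935,"wx": 0,"wy": 0,"wz": -46.6,"hand": 1},{"x": 0.351,"y": -0.25,"z": -0.0935,"wx": 0,"wy": 0,"wz": -46.6,"hand": 1},{"x": 0.351,"y": -0.25,"z": -0.0935,"wx": 0,"wy": 0,"wz": -46.6,"hand": 1},{"x": 0.351,"y": -0.25,"z": -0.0935,"wx": 0,"wy": 0,"wz": -46.6,"hand": 1},{"x": 0.351,"y": -0.25,"z": -0.0935,"wx": 0,"wy": 0,"wz": -46.6,"hand": 1}])

```text
time: 1.1
tool_pos: [0.4213, -0.1471, 0.3204]
tool_rot: [3.141, -0.0, 1.14]
contact_force: [-0.0, -0.1, -0.3]
opening: 0.092
```

Run:
```python
from h import *
th=np.radians(20)
print(delta([.53,.30,.20],[np.pi,th,np.radians(112.2)]))
```

```text
([0.4515, -0.088, 0.1206], [-8.15, -18.88, -46.4])
```

Request:
move_arm(deltas=[{"x": 0.06,"y": -0.01,"z": 0,"wx": 0,"wy": 0,"wz": -5,"hand": 1},{"x": 0.4515,"y": -0.088,"z": 0.1206,"wx": -8.15,"wy": -18.9,"wz": -46.4,"hand": 1},{"x": 0.4515,"y": -0.088,"z": 0.1206,"wx": -8.15,"wy": -18.9,"wz": -46.4,"hand": 1},{"x": 0.4515,"y": -0.088,"z": 0.1206,"wx": -8.15,"wy": -18.9,"wz": -46.4,"hand": 1},{"x": 0.4515,"y": -0.088,"z": 0.1206,"wx": -8.15,"wy": -18.9,"wz": -46.4,"hand": 1},{"x": 0.4515,"y": -0.088,"z": 0.1206,"wx": -8.15,"wy": -18.9,"wz": -46.4,"hand": 1},{"x": 0.4515,"y": -0.088,"z": 0.1206,"wx": -8.15,"wy": -18.9,"wz": -46.4,"hand": 1},{"x": 0.4515,"y": -0.088,"z": 0.1206,"wx": -8.15,"wy": -18.9,"wz": -46.4,"hand": 1}])

```text
time: 2.1
tool_pos: [0.5309, 0.2979, 0.1976]
tool_rot: [-3.138, 0.35, 1.955]
contact_force: [0.4, -0.4, 0.9]
opening: 0.0917
```

Run:
```python
from h import *
p=viewer.camera_params("wrist"); im=viewer.read_camera("wrist"); np.savez("w1.npz",im=im,**p)
cv2.imwrite("pics/w1.png",im[:,:,::-1])
print(pose()[0],pose()[1].as_euler("xyz",degrees=True))
print(proj(p,[[.5414,.2919,.01],[.53,.3197,.038]]))
```

```text
[0.5309472  0.30128465 0.19533542] [-179.7665826    19.93715695  112.16492505]
[[262.88864334 116.41533919]
 [263.82543165  98.34240696]]
```

View pics/w1.png

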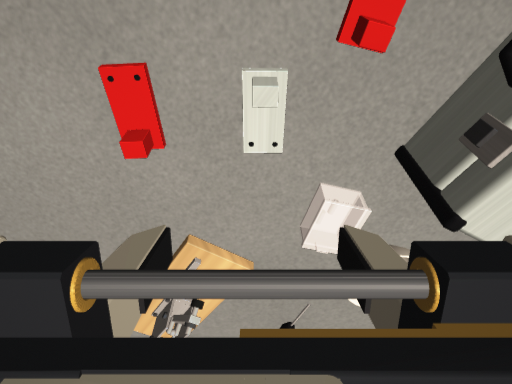

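The wrist view shows the keeper at (264,111) with its lug at (265,92), away from the camera. I'll measure again now that the arm has settled.

Run:
```python
from h import *
p=viewer.camera_params("wrist"); im=viewer.read_camera("wrist"); np.savez("w2.npz",im=im,**p)
b=im.astype(int); g=cv2.cvtColor(im,cv2.COLOR_RGB2GRAY)
k=np.zeros_like(g); k[50:175,225:305]=(g[50:175,225:305]>165)*255
k=cv2.morphologyEx(k,cv2.MORPH_OPEN,np.ones((3,3)))
c=max(cv2.findContours(k,0,2)[0],key=cv2.contourArea); q=cv2.approxPolyDP(cv2.convexHull(c),4,True)[:,0]; print(q.tolist())
w=ray(p,q,.010); print(w.round(4).tolist())
w4=cv2.boxPoints(cv2.minAreaRect(ray(p,c[:,0],.010)[:,:2].astype(np.float32))); print(w4.round(4).tolist(),w4.mean(0),[np.linalg.norm(w4[i]-w4[i-1]) for i in range(4)])
print(pose()[0],pose()[1].as_euler("xyz",degrees=True))
```

```text
[[241, 74], [286, 76], [280, 156], [242, 156]]
[[0.5047, 0.3282, 0.01], [0.5451, 0.3427, 0.01], [0.577, 0.2602, 0.01], [0.5376, 0.2441, 0.01]]
[[0.5037999749183655, 0.32910001277923584], [0.5374000072479248, 0.24410000443458557], [0.5781000256538391, 0.26019999384880066], [0.5444999933242798, 0.3452000021934509]] [0.54095536 0.2946181 ] [np.float32(0.04378768), np.float32(0.091418006), np.float32(0.04378768), np.float32(0.091418006)]
[0.53060114 0.29867686 0.19618771] [-179.70082284   20.01876173  112.17527761]
```

Run:
```python
from h import *
th=np.radians(20)
for z in(.07,.017): print(delta([.5324,.3148,z],[np.pi,th,np.radians(112)]))
```

```text
([0.0566, 0.0083, 0.1136], [-0.24, 0.02, 0.16])
([0.0747, 0.0086, 0.1634], [-0.24, 0.02, 0.16])
```

Request:
move_arm(deltas=[{"x": 0.03,"y": 0.004,"z": 0.055,"wx": 0,"wy": 0,"wz": 0.1,"hand": 0.65},{"x": 0.0566,"y": 0.0083,"z": 0.1136,"wx": -0.2,"wy": 0,"wz": 0.2,"hand": 0.65},{"x": 0.0566,"y": 0.0083,"z": 0.1136,"wx": -0.2,"wy": 0,"wz": 0.2,"hand": 0.65},{"x": 0.066,"y": 0.0085,"z": 0.139,"wx": -0.2,"wy": 0,"wz": 0.2,"hand": 0.65},{"x": 0.0747,"y": 0.0086,"z": 0.1634,"wx": -0.2,"wy": 0,"wz": 0.2,"hand": 0.65},{"x": 0.0747,"y": 0.0086,"z": 0.1634,"wx": -0.2,"wy": 0,"wz": 0.2,"hand": 0.65},{"x": 0.0747,"y": 0.0086,"z": 0.1634,"wx": -0.2,"wy": 0,"wz": 0.2,"hand": 0.65}], grip_force=20)

```text
time: 3.08
tool_pos: [0.5348, 0.313, 0.0233]
tool_rot: [3.134, 0.349, 1.948]
contact_force: [0.4, 0.1, -0.6]
opening: 0.0596
```

Run:
```python
from h import *
print(pose()[0],pose()[1].as_euler("xyz",degrees=True),monitor.observe()["contact_force"])
p=viewer.camera_params("wrist"); im=viewer.read_camera("wrist")
cv2.imwrite("pics/w3.png",im[:,:,::-1]); print(delta([.5324,.3148,.017],[np.pi,np.radians(20),np.radians(112)]))
```

```text
[0.53482147 0.31302013 0.02333567] [179.55297187  20.00939286 111.61734867] [ 0.41624321  0.11199821 -0.615535  ]
([0.0043, -0.0016, 0.005], [0.33, 0.0, -0.35])
```

View pics/w3.png

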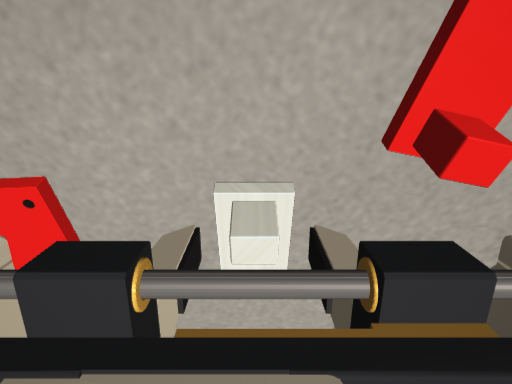

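The lug is centred between the open fingers at (255,230). I'll descend the last few millimetres and close.

Request:
move_arm(deltas=[{"x": 0.004,"y": -0.001,"z": 0.005,"wx": 0,"wy": 0,"wz": 0,"hand": 0.65},{"x": 0.004,"y": -0.001,"z": 0.005,"wx": 0,"wy": 0,"wz": 0,"hand": 0.65},{"x": 0.004,"y": -0.001,"z": 0.005,"wx": 0,"wy": 0,"wz": 0,"hand": 0.2},{"x": 0.004,"y": -0.001,"z": 0.005,"wx": 0,"wy": 0,"wz": 0,"hand": 0.1},{"x": 0.004,"y": -0.001,"z": 0.005,"wx": 0,"wy": 0,"wz": 0,"hand": 0.1},{"x": 0.004,"y": -0.001,"z": 0.005,"wx": 0,"wy": 0,"wz": 0,"hand": 0.1},{"x": 0.004,"y": -0.001,"z": 0.005,"wx": 0,"wy": 0,"wz": 0,"hand": 0.1},{"x": 0.004,"y": -0.001,"z": 0.005,"wx": 0,"wy": 0,"wz": 0,"hand": 0.1}], grip_force=25)

```text
time: 4.12
tool_pos: [0.5317, 0.3145, 0.0144]
tool_rot: [3.137, 0.349, 1.95]
contact_force: [1.1, 0.1, 0.1]
opening: 0.0239
```

Run:
```python
from h import *
print(pose()[0],pose()[1].as_euler("xyz",degrees=True))
```

```text
[0.531717   0.31453936 0.01442361] [179.75709597  20.01929064 111.71818762]
```

Gripped at 23.9 mm. Lifting, then carrying to the jig's +x end.

```bash
cat >> h.py <<'E'
J0=np.array([.5427,-.0526]); JY=np.radians(78.5)
ex=np.array([np.cos(JY),np.sin(JY)]); ey=np.array([-ex[1],ex[0]])
def jig(x,y,z,pitch=20,yaw=0):
    xy=J0+x*ex+y*ey
    return delta([*xy,z],[np.pi,np.radians(pitch),JY+np.radians(yaw)])
def injig():
    p,R=pose(); d=p[:2]-J0; return np.round([d@ex*1e3,d@ey*1e3,p[2]*1e3],1), R.as_euler("xyz",degrees=True).round(2)
E
python3 - <<'E'
from h import *
print(delta([.5317,.3145,.1144],[np.pi,np.radians(20),np.radians(111.7)]))
print(jig(.1585,-.003,.11))
E
```

```text
([-0.0343, 0.0004, -0.0939], [0.25, 0.02, 0.02])
([-0.234, -0.0362, -0.0166], [11.6, -0.05, 31.22])
```

Request:
move_arm(deltas=[{"x": -0.0085,"y": 0,"z": -0.0235,"wx": 0,"wy": 0,"wz": 0,"hand": 0.1},{"x": -0.026,"y": 0,"z": -0.07,"wx": 0,"wy": 0,"wz": 0,"hand": 0.1},{"x": -0.0343,"y": 0,"z": -0.094,"wx": 0,"wy": 0,"wz": 0,"hand": 0.1},{"x": -0.08,"y": -0.008,"z": -0.079,"wx": 3,"wy": 0,"wz": 8,"hand": 0.1},{"x": -0.135,"y": -0.018,"z": -0.059,"wx": 6,"wy": 0,"wz": 16,"hand": 0.1},{"x": -0.19,"y": -0.028,"z": -0.036,"wx": 9,"wy": 0,"wz": 24,"hand": 0.1},{"x": -0.234,"y": -0.036,"z": -0.017,"wx": 11.6,"wy": 0,"wz": 31.2,"hand": 0.1},{"x": -0.234,"y": -0.036,"z": -0.017,"wx": 11.6,"wy": 0,"wz": 31.2,"hand": 0.1}])

```text
time: 5.12
tool_pos: [0.5779, 0.0983, 0.1097]
tool_rot: [-3.14, 0.349, 1.364]
contact_force: [0.1, 0.2, -1.6]
opening: 0.0241
```

Run:
```python
from h import *
viewer.read_camera("wrist");viewer.read_camera("wrist")
a=viewer.read_camera("scene")[:,:,::-1]; t=viewer.read_camera("top")[:,:,::-1]
A=cv2.resize(a[150:225,190:310],(800,500),interpolation=cv2.INTER_CUBIC)
B=cv2.resize(t[160:250,130:350],(800,327),interpolation=cv2.INTER_CUBIC)[:100+227]
cv2.imwrite("pics/s4.png",np.vstack([A[:280*1],B])[:600]); 
print(injig(),monitor.observe()["opening"]); print(jig(.1585,-.003,.036))
```

```text
(array([159.6,  -2.4, 110.2]), array([-179.94,   19.95,   78.63])) 0.02364907177489731
([0.0243, 0.0006, 0.0701], [-0.01, -0.05, 0.12])
```

View pics/s4.png

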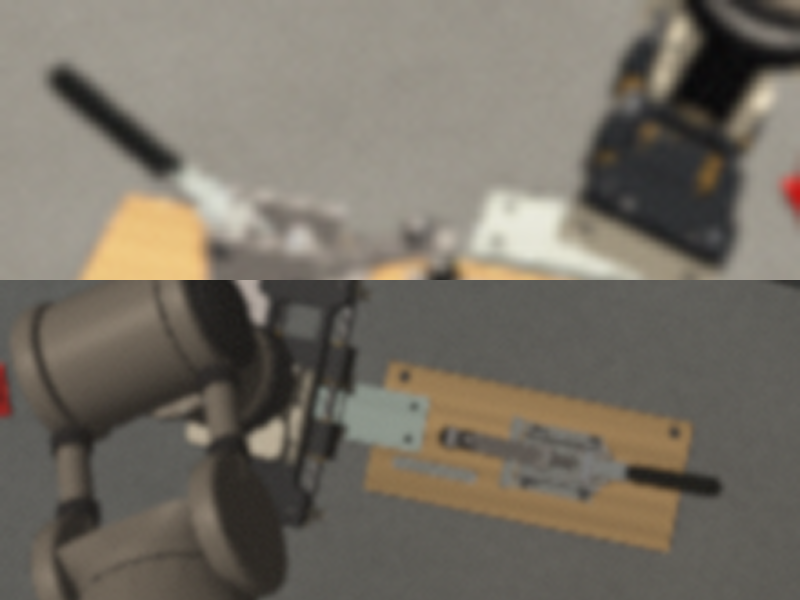

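The jig and held keeper are aligned: keeper plate at (385,415) in the lower crop, bar tip at (450,437), side fence at (435,470). Lowering to 4 mm over the board and going in.

Request:
move_arm(deltas=[{"x": 0.012,"y": 0.0003,"z": 0.035,"wx": 0,"wy": 0,"wz": 0.1,"hand": 0.1},{"x": 0.0243,"y": 0.0006,"z": 0.07,"wx": 0,"wy": 0,"wz": 0.1,"hand": 0.1},{"x": 0.0243,"y": 0.0006,"z": 0.07,"wx": 0,"wy": 0,"wz": 0.1,"hand": 0.1},{"x": 0.0243,"y": 0.0006,"z": 0.07,"wx": 0,"wy": 0,"wz": 0.1,"hand": 0.1}])

```text
time: 5.82
tool_pos: [0.5781, 0.1021, 0.0375]
tool_rot: [3.14, 0.348, 1.37]
contact_force: [0.2, -0.4, -1.2]
opening: 0.0238
```

Run:
```python
from h import *
print(injig(),monitor.observe()["contact_force"]); print(jig(.1185,-.003,.036));print(jig(.0985,-.003,.036))
p=viewer.camera_params("top")
q=np.array([[*(J0+x*ex+y*ey),z] for x,y,z in[(.11,.022,.026),(.04,.022,.026),(.13,.055,.018),(-.13,-.055,.018),(.13,-.055,.018),(-.13,.055,.018)]])
print((proj(p,q)-[130,160])*3.636+[0,280])
```

```text
(array([158.6,  -3.9,  37.5]), array([179.92,  19.94,  78.48])) [ 0.17910773 -0.4210826  -1.17946311]
([-0.0372, -0.0009, 0.0151], [0.08, -0.06, -0.02])
([-0.056, -0.0009, 0.0219], [0.08, -0.06, -0.02])
[[392.54272074 453.3079575 ]
 [475.25462531 470.43454855]
 [361.1215308  487.57879967]
 [692.65690034 421.58671758]
 [388.24462477 358.604549  ]
 [667.22061415 550.98268655]]
```

Request:
move_arm(deltas=[{"x": -0.012,"y": -0.0005,"z": 0.004,"wx": 0,"wy": 0,"wz": 0,"hand": 0.1},{"x": -0.024,"y": -0.0009,"z": 0.009,"wx": 0,"wy": 0,"wz": 0,"hand": 0.1},{"x": -0.037,"y": -0.0009,"z": 0.014,"wx": 0,"wy": 0,"wz": 0,"hand": 0.1},{"x": -0.046,"y": -0.0009,"z": 0.017,"wx": 0,"wy": 0,"wz": 0,"hand": 0.1},{"x": -0.054,"y": -0.0009,"z": 0.02,"wx": 0,"wy": 0,"wz": 0,"hand": 0.1},{"x": -0.056,"y": -0.0009,"z": 0.021,"wx": 0,"wy": 0,"wz": 0,"hand": 0.1},{"x": -0.056,"y": -0.0009,"z": 0.021,"wx": 0,"wy": 0,"wz": 0,"hand": 0.1}])

```text
time: 6.7
tool_pos: [0.5648, 0.0427, 0.0356]
tool_rot: [3.141, 0.348, 1.368]
contact_force: [-0.0, -0.6, -1.2]
opening: 0.0241
```

Run:
```python
from h import *
print(injig(),monitor.observe()["contact_force"]); print(jig(.0985,-.003,.036));print(jig(.0985,-.003,.031))
```

```text
(array([97.8, -2.7, 35.6]), array([179.99,  19.96,  78.41])) [-0.0470878  -0.58665339 -1.16168811]
([0.0005, 0.0003, -0.0006], [-0.02, -0.04, -0.09])
([0.0023, 0.0003, 0.0041], [-0.02, -0.04, -0.09])
```

Now I'll lower until the board is felt, in 1 mm steps down (tool x +0.34, z +0.94 per unit).

Request:
move_arm(deltas=[{"x": 0.0005,"y": 0,"z": 0.0015,"wx": 0,"wy": 0,"wz": 0,"hand": 0.1},{"x": 0.0009,"y": 0,"z": 0.0024,"wx": 0,"wy": 0,"wz": 0,"hand": 0.1},{"x": 0.0009,"y": 0,"z": 0.0024,"wx": 0,"wy": 0,"wz": 0,"hand": 0.1}])

```text
time: 7.08
tool_pos: [0.5647, 0.0429, 0.0329]
tool_rot: [-3.141, 0.349, 1.369]
contact_force: [0.3, -0.2, -1.8]
opening: 0.024
```

Request:
move_arm(deltas=[{"x": 0.0003,"y": 0,"z": 0.001,"wx": 0,"wy": 0,"wz": 0,"hand": 0.1},{"x": 0.0003,"y": 0,"z": 0.001,"wx": 0,"wy": 0,"wz": 0,"hand": 0.1}])

```text
time: 7.32
tool_pos: [0.5649, 0.0428, 0.0326]
tool_rot: [3.141, 0.348, 1.369]
contact_force: [-2.5, 1.1, 4.4]
opening: 0.0241
```

Board contact felt. With a light grip I slide towards the end fence.

Request:
move_arm(deltas=[{"x": 0,"y": 0,"z": -0.0005,"wx": 0,"wy": 0,"wz": 0,"hand": 0.32},{"x": 0,"y": 0,"z": -0.0005,"wx": 0,"wy": 0,"wz": 0,"hand": 0.32},{"x": 0,"y": 0,"z": -0.0005,"wx": 0,"wy": 0,"wz": 0,"hand": 0.1},{"x": 0,"y": 0,"z": -0.0005,"wx": 0,"wy": 0,"wz": 0,"hand": 0.1},{"x": -0.002,"y": 0,"z": 0,"wx": 0,"wy": 0,"wz": 0,"hand": 0.1},{"x": -0.004,"y": 0,"z": 0.001,"wx": 0,"wy": 0,"wz": 0,"hand": 0.1},{"x": -0.005,"y": 0,"z": 0.0015,"wx": 0,"wy": 0,"wz": 0,"hand": 0.1},{"x": -0.005,"y": 0,"z": 0.0015,"wx": 0,"wy": 0,"wz": 0,"hand": 0.1}], grip_force=8)

```text
time: 8.32
tool_pos: [0.5638, 0.0373, 0.0324]
tool_rot: [3.141, 0.349, 1.369]
contact_force: [0.4, -0.2, 0.4]
opening: 0.024
```

Request:
move_arm(deltas=[{"x": -0.001,"y": 0,"z": 0.0003,"wx": 0,"wy": 0,"wz": 0,"hand": 0.1},{"x": -0.002,"y": 0,"z": 0.0007,"wx": 0,"wy": 0,"wz": 0,"hand": 0.1},{"x": -0.002,"y": 0,"z": 0.0007,"wx": 0,"wy": 0,"wz": 0,"hand": 0.1}])

```text
time: 8.7
tool_pos: [0.5634, 0.0358, 0.0324]
tool_rot: [3.141, 0.348, 1.369]
contact_force: [0.5, 3.5, 1.0]
opening: 0.0239
```

Run:
```python
from h import *
f=np.array(monitor.observe()["contact_force"])
print(injig(),f@[*ex,0],f@[*ey,0],f[2])
```

```text
(array([90.7, -2.7, 32.4]), array([179.97,  19.94,  78.42])) 3.5534953302743153 0.17845746561193065 0.9766054862586757
```

End fence felt (3.6 N). Now towards the side fence (tool -y).

Request:
move_arm(deltas=[{"x": 0,"y": -0.001,"z": 0,"wx": 0,"wy": 0,"wz": 0,"hand": 0.1},{"x": 0,"y": -0.002,"z": 0,"wx": 0,"wy": 0,"wz": 0,"hand": 0.1},{"x": 0,"y": -0.002,"z": 0,"wx": 0,"wy": 0,"wz": 0,"hand": 0.1}])

```text
time: 9.07
tool_pos: [0.5617, 0.0361, 0.0325]
tool_rot: [3.141, 0.348, 1.369]
contact_force: [3.2, 3.5, -0.1]
opening: 0.0236
```

Request:
move_arm(deltas=[{"x": 0,"y": -0.001,"z": 0,"wx": 0,"wy": 0,"wz": 0,"hand": 0.1},{"x": 0,"y": -0.001,"z": 0,"wx": 0,"wy": 0,"wz": 0,"hand": 0.1}])

```text
time: 9.32
tool_pos: [0.5607, 0.0363, 0.0325]
tool_rot: [3.141, 0.348, 1.369]
contact_force: [4.0, 3.8, 0.1]
opening: 0.0241
```

Run:
```python
from h import *
f=np.array(monitor.observe()["contact_force"])
print(injig(),f@[*ex,0],f@[*ey,0],f[2])
```

```text
(array([90.7,  0.1, 32.5]), array([179.95,  19.94,  78.42])) 4.507004597503089 -3.114496921981264 0.1356113087946446
```

Request:
move_arm(deltas=[{"x": 0,"y": -0.001,"z": 0,"wx": 0,"wy": 0,"wz": 0,"hand": 0.1},{"x": 0,"y": -0.001,"z": 0,"wx": 0,"wy": 0,"wz": 0,"hand": 0.1}])

```text
time: 9.57
tool_pos: [0.5606, 0.0363, 0.0326]
tool_rot: [3.139, 0.348, 1.368]
contact_force: [5.7, 1.5, -0.7]
opening: 0.0238
```

Request:
move_arm(deltas=[{"x": 0,"y": -0.001,"z": 0,"wx": 0,"wy": 0,"wz": 0,"hand": 0.1},{"x": 0,"y": -0.001,"z": 0,"wx": 0,"wy": 0,"wz": 0,"hand": 0.1}])

```text
time: 9.82
tool_pos: [0.5604, 0.0363, 0.0328]
tool_rot: [3.137, 0.347, 1.368]
contact_force: [7.7, 0.8, -2.6]
opening: 0.024
```

Run:
```python
from h import *
f=np.array(monitor.observe()["contact_force"])
print(injig(),f@[*ex,0],f@[*ey,0],f[2],monitor.observe()["torque"])
```

```text
(array([90.7,  0.3, 32.8]), array([179.73,  19.9 ,  78.37])) 2.350739912129268 -7.379059986458744 -2.5542766044677854 [ 0.46000071 -1.50300528  0.42162751]
```

Both fences stopped it. Now I release and give a one-finger nudge so the plate can align freely.

Request:
move_arm(deltas=[{"x": 0,"y": 0.002,"z": 0,"wx": 0,"wy": 0,"wz": 0,"hand": 0.1},{"x": 0,"y": 0.002,"z": -0.001,"wx": 0,"wy": 0,"wz": 0,"hand": 0.4},{"x": 0,"y": 0.002,"z": -0.001,"wx": 0,"wy": 0,"wz": 0,"hand": 0.4},{"x": 0,"y": -0.002,"z": -0.001,"wx": 0,"wy": 0,"wz": 0,"hand": 0.4},{"x": 0,"y": -0.004,"z": -0.001,"wx": 0,"wy": 0,"wz": 0,"hand": 0.4},{"x": 0,"y": -0.005,"z": -0.001,"wx": 0,"wy": 0,"wz": 0,"hand": 0.4},{"x": 0,"y": -0.005,"z": -0.001,"wx": 0,"wy": 0,"wz": 0,"hand": 0.4}])

```text
time: 10.7
tool_pos: [0.5542, 0.0376, 0.0336]
tool_rot: [3.14, 0.348, 1.368]
contact_force: [4.2, -2.8, 0.5]
opening: 0.0367
```

Request:
move_arm(deltas=[{"x": 0,"y": -0.001,"z": 0,"wx": 0,"wy": 0,"wz": 0,"hand": 0.4},{"x": 0,"y": -0.0015,"z": 0,"wx": 0,"wy": 0,"wz": 0,"hand": 0.4},{"x": 0,"y": -0.0015,"z": 0,"wx": 0,"wy": 0,"wz": 0,"hand": 0.4}])

```text
time: 11.08
tool_pos: [0.554, 0.0377, 0.0341]
tool_rot: [3.137, 0.348, 1.368]
contact_force: [6.3, -4.6, 0.7]
opening: 0.0368
```

Run:
```python
from h import *
f=np.array(monitor.observe()["contact_force"])
print(injig(),f@[*ex,0],f@[*ey,0],f[2],monitor.observe()["opening"])
```

```text
(array([90.8,  7. , 34.1]), array([179.75,  19.94,  78.38])) -3.2805775551051406 -7.075215743398042 0.7429671891964003 0.03676336579374457
```

Run:
```python
from h import *
print(jig(.0908,.0005,.034));print(jig(.108,.0,.080));print(jig(.135,.0,.075));print(jig(.135,0,.037));print(jig(.120,0,.037))
```

```text
([0.0001, 0.0065, 0.0001], [0.21, -0.06, -0.11])
([0.0006, 0.0072, -0.049], [0.21, -0.06, -0.11])
([0.0276, 0.0071, -0.0535], [0.21, -0.06, -0.11])
([0.0406, 0.007, -0.0178], [0.21, -0.06, -0.11])
([0.0265, 0.007, -0.0127], [0.21, -0.06, -0.11])
```

Request:
move_arm(deltas=[{"x": 0,"y": 0.0075,"z": 0,"wx": 0,"wy": 0,"wz": 0,"hand": 0.5},{"x": 0,"y": 0.0075,"z": 0,"wx": 0,"wy": 0,"wz": 0,"hand": 0.5},{"x": 0.0005,"y": 0.008,"z": -0.025,"wx": 0,"wy": 0,"wz": 0,"hand": 0.5},{"x": 0.0006,"y": 0.008,"z": -0.049,"wx": 0,"wy": 0,"wz": 0,"hand": 0.5},{"x": 0.0276,"y": 0.008,"z": -0.0535,"wx": 0.2,"wy": 0,"wz": 0,"hand": 0},{"x": 0.0276,"y": 0.008,"z": -0.0535,"wx": 0.2,"wy": 0,"wz": 0,"hand": 0},{"x": 0.034,"y": 0.008,"z": -0.036,"wx": 0.2,"wy": 0,"wz": 0,"hand": 0},{"x": 0.0406,"y": 0.008,"z": -0.0178,"wx": 0.2,"wy": 0,"wz": 0,"hand": 0}])

```text
time: 12.08
tool_pos: [0.5681, 0.0792, 0.0344]
tool_rot: [-3.137, 0.349, 1.368]
contact_force: [0.0, 0.3, 0.2]
opening: 0.0105
```

Run:
```python
from h import *
im=viewer.read_camera("wrist")
o=monitor.observe();f=np.array(o["contact_force"])
print(injig(),f@[*ex,0],f@[*ey,0],f[2],o["opening"])
a=viewer.read_camera("scene")[:,:,::-1]; t=viewer.read_camera("top")[:,:,::-1]
A=cv2.resize(a[160:225,190:310],(800,433),interpolation=cv2.INTER_CUBIC)
cv2.imwrite("pics/s5.png",np.vstack([A,cv2.resize(t[170:240,200:340],(800,400),interpolation=cv2.INTER_CUBIC)[:167+0]])[:600])
cv2.imwrite("pics/t5.png",t); print(jig(.119,0,.037))
```

```text
(array([133.6,   2.9,  31.6]), array([-179.46,   20.08,   78.48])) -0.3258055059159459 2.1389515892497744 -0.9106743081754081 0.006067381510613578
([-0.015, 0.002, 0.0024], [-0.45, 0.06, -0.04])
```

Request:
move_arm(deltas=[{"x": 0,"y": 0,"z": -0.002,"wx": 0,"wy": 0,"wz": 0,"hand": 0},{"x": 0,"y": 0,"z": -0.002,"wx": 0,"wy": 0,"wz": 0,"hand": 0}])

```text
time: 12.48
tool_pos: [0.5696, 0.0806, 0.0388]
tool_rot: [-3.14, 0.348, 1.368]
contact_force: [0.1, 0.2, 0.2]
opening: 0.0003
```

Run:
```python
from h import *
o=monitor.observe();f=np.array(o["contact_force"])
print(injig(),f@[*ex,0],f@[*ey,0],f[2],o["opening"]); print(jig(.119,0,.038))
t=viewer.read_camera("top")[:,:,::-1];cv2.imwrite("pics/t6.png",cv2.resize(t[170:240,200:340],(800,400),interpolation=cv2.INTER_CUBIC))
```

```text
(array([135.8,   0.2,  38.8]), array([-179.9 ,   19.93,   78.38])) 0.22592982722843333 -0.05587104309978992 0.16945899167693979 0.00033709738382152026
([-0.0156, 0.0003, 0.0065], [-0.14, -0.07, -0.11])
```

View pics/s5.png

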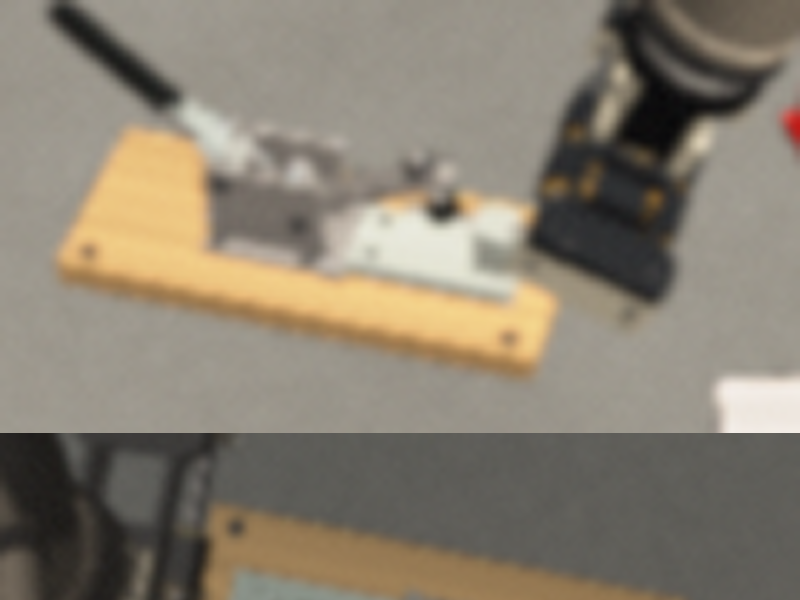

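The keeper sits flat in the nest (plate from (340,250) to (520,290) in the upper crop, lug at (505,225)) with the pad overhead at (440,200). Next, a gentle push on the lug's end with shut fingers.

Request:
move_arm(deltas=[{"x": -0.006,"y": 0,"z": 0.003,"wx": 0,"wy": 0,"wz": 0,"hand": 0},{"x": -0.011,"y": 0,"z": 0.005,"wx": 0,"wy": 0,"wz": 0,"hand": 0},{"x": -0.014,"y": 0,"z": 0.006,"wx": 0,"wy": 0,"wz": 0,"hand": 0},{"x": -0.016,"y": 0,"z": 0.0065,"wx": 0,"wy": 0,"wz": 0,"hand": 0},{"x": -0.016,"y": 0,"z": 0.0065,"wx": 0,"wy": 0,"wz": 0,"hand": 0}])

```text
time: 13.15
tool_pos: [0.5655, 0.0635, 0.0375]
tool_rot: [-3.138, 0.348, 1.368]
contact_force: [-0.7, -0.2, -0.6]
opening: 0.0004
```

Request:
move_arm(deltas=[{"x": -0.001,"y": 0,"z": 0.0003,"wx": 0,"wy": 0,"wz": 0,"hand": 0},{"x": -0.0015,"y": 0,"z": 0.0005,"wx": 0,"wy": 0,"wz": 0,"hand": 0}])

```text
time: 13.4
tool_pos: [0.5653, 0.0623, 0.0374]
tool_rot: [-3.138, 0.348, 1.369]
contact_force: [0.2, 1.4, 0.1]
opening: 0.001
```

Run:
```python
from h import *
o=monitor.observe();f=np.array(o["contact_force"])
print(injig(),f@[*ex,0],f@[*ey,0],f[2])
```

```text
(array([117.1,   0.8,  37.4]), array([-179.82,   19.94,   78.42])) 1.459889657947481 0.06507568892788898 0.1261068038336531
```

Request:
move_arm(deltas=[{"x": -0.001,"y": 0,"z": 0.0003,"wx": 0,"wy": 0,"wz": 0,"hand": 0},{"x": -0.001,"y": 0,"z": 0.0003,"wx": 0,"wy": 0,"wz": 0,"hand": 0}])

```text
time: 13.65
tool_pos: [0.5655, 0.0618, 0.0376]
tool_rot: [-3.14, 0.347, 1.369]
contact_force: [1.7, 4.7, -0.3]
opening: 0.0006
```

Request:
move_arm(deltas=[{"x": -0.001,"y": 0,"z": 0.0003,"wx": 0,"wy": 0,"wz": 0,"hand": 0},{"x": -0.001,"y": 0,"z": 0.0003,"wx": 0,"wy": 0,"wz": 0,"hand": 0}])

```text
time: 13.9
tool_pos: [0.5656, 0.0615, 0.0378]
tool_rot: [-3.14, 0.346, 1.368]
contact_force: [1.5, 8.5, 0.5]
opening: 0.0004
```

Run:
```python
from h import *
o=monitor.observe();f=np.array(o["contact_force"])
print(injig(),f@[*ex,0],f@[*ey,0],f[2])
```

```text
(array([116.3,   0.3,  37.8]), array([-179.92,   19.81,   78.4 ])) 8.586876497898789 0.23936540930455386 0.5226072182579765
```

Solid at the end fence (8.6 N). Now I measure the handle from the scene and top pictures and plan the push path.

```bash
cat >> h.py <<'E'
J0=J0+.002*ex
def push(th,lift=0):
    "TCP in jig xz: finger's -x bottom corner on the grip's upper side, 100 mm out"
    t=np.radians(th); return -.047-.1*np.cos(t)+(.008+lift)*np.sin(t)+.0095, .065+.1*np.sin(t)+(.008+lift)*np.cos(t)
E
python3 - <<'E'
from h import *
im=cv2.imread("pics/scene0.png"); p=viewer.camera_params("scene")
g=cv2.cvtColor(im,cv2.COLOR_BGR2GRAY)[150:200,190:230]; m=(g<60).astype(np.uint8)*255
c=max(cv2.findContours(m,0,2)[0],key=cv2.contourArea)[:,0]+[190,150]; print(c.min(0),c.max(0))
def plane(uv,y):
    K,R,t=(np.array(p[k]) for k in("camera_matrix","R","t")); d=R.T@np.linalg.inv(K)@[*uv,1]; o=-R.T@t
    n=ey; s=(n@J0+y-n@o[:2])/(n@d[:2]); X=o+s*d; return ((X[:2]-J0)@ex*1e3).round(1),(X[2]*1e3).round(1)
(cx,cy),(w,h),a=cv2.minAreaRect(c); ctr=np.array([cx,cy]); v,_=np.linalg.eigh(np.cov(c.T.astype(float)));d=_[:,1]; d*=-np.sign(d[0]); L=max(w,h)/2
for q in(ctr+L*d,ctr,ctr-L*d):
    X=plane(q,0); print(q.round(1),X,"angle",np.degrees(np.arctan2(X[1]-65,-47-X[0])).round(1),"r",np.hypot(X[1]-65,X[0]+47).round(1))
print(jig(.14,0,.04));print(jig(.14,0,.25)); print(jig(-.08,0,.25,0))
E
```

```text
[198 161] [215 175]
[198.1 160.8] (np.float64(-137.8), np.float64(145.0)) angle 41.4 r 121.0
[206.2 167.8] (np.float64(-110.5), np.float64(120.3)) angle 41.1 r 84.2
[214.3 174.8] (np.float64(-82.7), np.float64(95.2)) angle 40.2 r 46.8
([0.0234, 0.0003, -0.0108], [-0.11, -0.19, -0.09])
([-0.0478, 0.0, -0.2084], [-0.11, -0.19, -0.09])
([-0.2548, 0.0005, -0.1338], [-0.09, 19.81, -0.11])
```

The handle is raised about 41°; r reads 47–121 mm against 45–125 mm nominal, so the fit is good. Retreating and crossing over high.

Request:
move_arm(deltas=[{"x": 0.0234,"y": 0,"z": -0.011,"wx": 0,"wy": 0,"wz": 0,"hand": 0},{"x": 0.01,"y": 0,"z": -0.06,"wx": 0,"wy": 0,"wz": 0,"hand": 0},{"x": -0.012,"y": 0,"z": -0.118,"wx": 0,"wy": 0,"wz": 0,"hand": 0},{"x": -0.032,"y": 0,"z": -0.175,"wx": 0,"wy": 3,"wz": 0,"hand": 0},{"x": -0.0478,"y": 0,"z": -0.208,"wx": 0,"wy": 6,"wz": 0,"hand": 0},{"x": -0.1,"y": 0,"z": -0.19,"wx": 0,"wy": 10,"wz": 0,"hand": 0},{"x": -0.155,"y": 0,"z": -0.17,"wx": 0,"wy": 14,"wz": 0,"hand": 0},{"x": -0.21,"y": 0,"z": -0.15,"wx": 0,"wy": 18,"wz": 0,"hand": 0}])

```text
time: 14.9
tool_pos: [0.5348, -0.085, 0.2505]
tool_rot: [-3.138, 0.033, 1.368]
contact_force: [1.1, -0.6, 0.4]
opening: 0.0005
```

Run:
```python
from h import *
x,z=push(41,.025); print(push(41,.025)); print(jig(-.07,0,.21,0)); print(jig(x,0,z,0))
t=viewer.read_camera("top")[:,:,::-1]; cv2.imwrite("pics/t7.png",cv2.resize(t[170:240,200:340],(800,400),interpolation=cv2.INTER_CUBIC))
```

```text
(np.float64(-0.09132101006559047), np.float64(0.1555113190464022))
([-0.0333, 0.0015, 0.0416], [-0.18, 1.9, -0.11])
([-0.0528, 0.0017, 0.0967], [-0.18, 1.9, -0.11])
```

View pics/t6.png

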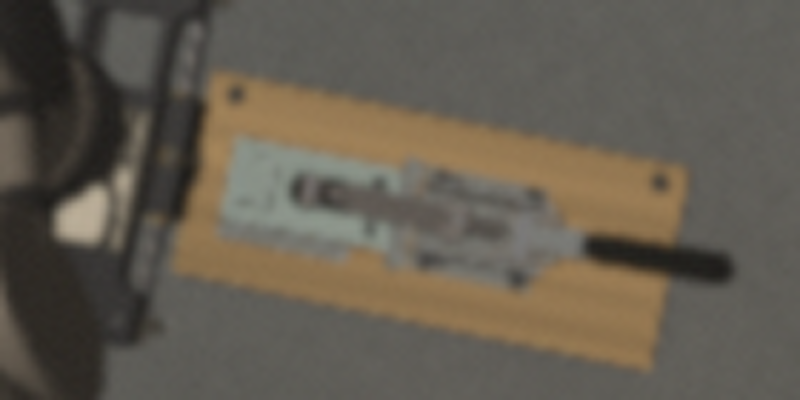

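The keeper is flush with the side fence (230–345, 230–255) and the end fence (400,210). Moving to a spot 25 mm off the handle.

Request:
move_arm(deltas=[{"x": -0.015,"y": 0.0015,"z": 0.03,"wx": -0.2,"wy": 1.9,"wz": 0,"hand": 0},{"x": -0.033,"y": 0.0017,"z": 0.06,"wx": -0.2,"wy": 1.9,"wz": 0,"hand": 0},{"x": -0.053,"y": 0.0017,"z": 0.097,"wx": -0.2,"wy": 1.9,"wz": 0,"hand": 0},{"x": -0.053,"y": 0.0017,"z": 0.097,"wx": -0.2,"wy": 1.9,"wz": 0,"hand": 0},{"x": -0.053,"y": 0.0017,"z": 0.097,"wx": -0.2,"wy": 1.9,"wz": 0,"hand": 0}])

```text
time: 15.58
tool_pos: [0.5263, -0.1385, 0.156]
tool_rot: [3.141, 0.001, 1.368]
contact_force: [-0.5, -0.0, -0.3]
opening: 0.0001
```

Run:
```python
from h import *
print(injig(),monitor.observe()["contact_force"])
for th in(41,38,34,30,26,22,18): x,z=push(th); print(th,np.round((x,z),4),jig(x,0,z,0))
```

```text
(array([-89.4,  -1.1, 156. ]), array([1.7994e+02, 8.0000e-02, 7.8350e+01])) [-0.49625108 -0.04047119 -0.25685299]
41 [-0.1077  0.1366] ([-0.0183, -0.0011, 0.0194], [0.06, 0.08, -0.15])
38 [-0.1114  0.1329] ([-0.022, -0.0011, 0.0232], [0.06, 0.08, -0.15])
34 [-0.1159  0.1276] ([-0.0265, -0.001, 0.0285], [0.06, 0.08, -0.15])
30 [-0.1201  0.1219] ([-0.0307, -0.001, 0.0342], [0.06, 0.08, -0.15])
26 [-0.1239  0.116 ] ([-0.0344, -0.001, 0.0401], [0.06, 0.08, -0.15])
22 [-0.1272  0.1099] ([-0.0378, -0.001, 0.0462], [0.06, 0.08, -0.15])
18 [-0.1301  0.1035] ([-0.0407, -0.001, 0.0526], [0.06, 0.08, -0.15])
```

Request:
move_arm(deltas=[{"x": -0.012,"y": -0.001,"z": 0.013,"wx": 0,"wy": 0,"wz": 0,"hand": 0},{"x": -0.0183,"y": -0.001,"z": 0.0194,"wx": 0,"wy": 0,"wz": 0,"hand": 0},{"x": -0.022,"y": -0.001,"z": 0.0232,"wx": 0,"wy": 0,"wz": 0,"hand": 0},{"x": -0.0265,"y": -0.001,"z": 0.0285,"wx": 0,"wy": 0,"wz": 0,"hand": 0},{"x": -0.0307,"y": -0.001,"z": 0.0342,"wx": 0,"wy": 0,"wz": 0,"hand": 0}])

```text
time: 16.2
tool_pos: [0.5188, -0.1688, 0.1207]
tool_rot: [3.141, 0.001, 1.368]
contact_force: [-1.5, 0.8, 0.1]
opening: 0.0004
```

Request:
move_arm(deltas=[{"x": -0.0037,"y": 0,"z": 0.0059,"wx": 0,"wy": 0,"wz": 0,"hand": 0},{"x": -0.0071,"y": 0,"z": 0.012,"wx": 0,"wy": 0,"wz": 0,"hand": 0},{"x": -0.01,"y": 0,"z": 0.0184,"wx": 0,"wy": 0,"wz": 0,"hand": 0}])

```text
time: 16.58
tool_pos: [0.5168, -0.1786, 0.1022]
tool_rot: [3.141, 0.001, 1.367]
contact_force: [0.9, 1.5, 2.7]
opening: 0.0003
```

Run:
```python
from h import *
print(injig(),monitor.observe()["contact_force"])
for th in(18,16,14,12,10,8,6,4,2,0,-3,-6,-9): x,z=push(th); print(th,np.round((x,z),4),jig(x,0,z,0)[0])
```

```text
(array([-130.6,    0.3,  102.2]), array([1.7997e+02, 6.0000e-02, 7.8350e+01])) [0.94993704 1.47547828 2.73389709]
18 [-0.1301  0.1035] [0.0005, 0.0003, -0.0013]
16 [-0.1314  0.1003] [-0.0008, 0.0003, 0.002]
14 [-0.1326  0.097 ] [-0.002, 0.0003, 0.0053]
12 [-0.1337  0.0936] [-0.003, 0.0003, 0.0086]
10 [-0.1346  0.0902] [-0.004, 0.0003, 0.012]
8 [-0.1354  0.0868] [-0.0048, 0.0003, 0.0154]
6 [-0.1361  0.0834] [-0.0055, 0.0003, 0.0188]
4 [-0.1367  0.08  ] [-0.0061, 0.0003, 0.0223]
2 [-0.1372  0.0765] [-0.0065, 0.0003, 0.0258]
0 [-0.1375  0.073 ] [-0.0069, 0.0003, 0.0292]
-3 [-0.1378  0.0678] [-0.0071, 0.0003, 0.0345]
-6 [-0.1378  0.0625] [-0.0071, 0.0003, 0.0397]
-9 [-0.1375  0.0573] [-0.0069, 0.0003, 0.045]
```

Request:
move_arm(deltas=[{"x": -0.001,"y": 0,"z": 0.0033,"wx": 0,"wy": 0,"wz": 0,"hand": 0},{"x": -0.002,"y": 0,"z": 0.0066,"wx": 0,"wy": 0,"wz": 0,"hand": 0}])

```text
time: 16.82
tool_pos: [0.5166, -0.1806, 0.0963]
tool_rot: [3.14, 0.002, 1.368]
contact_force: [-1.3, 0.3, 6.2]
opening: 0.0006
```

Request:
move_arm(deltas=[{"x": -0.001,"y": 0,"z": 0.0034,"wx": 0,"wy": 0,"wz": 0,"hand": 0},{"x": -0.0018,"y": 0,"z": 0.0067,"wx": 0,"wy": 0,"wz": 0,"hand": 0}])

```text
time: 17.08
tool_pos: [0.5163, -0.1826, 0.09]
tool_rot: [3.14, 0.002, 1.368]
contact_force: [-1.7, -0.2, 8.5]
opening: 0.0001
```

Request:
move_arm(deltas=[{"x": -0.0005,"y": 0,"z": 0.002,"wx": 0,"wy": 0,"wz": 0,"hand": 0},{"x": -0.001,"y": 0,"z": 0.004,"wx": 0,"wy": 0,"wz": 0,"hand": 0}])

```text
time: 17.32
tool_pos: [0.516, -0.1836, 0.0861]
tool_rot: [3.14, 0.002, 1.368]
contact_force: [-2.0, 0.2, 8.4]
opening: 0.0002
```

Request:
move_arm(deltas=[{"x": -0.0005,"y": 0,"z": 0.0025,"wx": 0,"wy": 0,"wz": 0,"hand": 0},{"x": -0.0008,"y": 0,"z": 0.005,"wx": 0,"wy": 0,"wz": 0,"hand": 0}])

```text
time: 17.58
tool_pos: [0.5158, -0.1846, 0.081]
tool_rot: [3.14, 0.002, 1.368]
contact_force: [-1.5, -0.8, 6.9]
opening: 0.0005
```

Request:
move_arm(deltas=[{"x": -0.0003,"y": 0,"z": 0.002,"wx": 0,"wy": 0,"wz": 0,"hand": 0},{"x": -0.0005,"y": 0,"z": 0.004,"wx": 0,"wy": 0,"wz": 0,"hand": 0}])

```text
time: 17.82
tool_pos: [0.5156, -0.1852, 0.0768]
tool_rot: [3.14, 0.003, 1.368]
contact_force: [-2.4, -2.3, 4.7]
opening: 0.0004
```

Request:
move_arm(deltas=[{"x": -0.0002,"y": 0,"z": 0.0015,"wx": 0,"wy": 0,"wz": 0,"hand": 0},{"x": -0.0003,"y": 0,"z": 0.003,"wx": 0,"wy": 0,"wz": 0,"hand": 0}])

```text
time: 18.08
tool_pos: [0.5156, -0.185, 0.0733]
tool_rot: [3.141, 0.002, 1.368]
contact_force: [0.1, -1.5, 3.6]
opening: 0.0004
```

Request:
move_arm(deltas=[{"x": -0.0001,"y": 0,"z": 0.001,"wx": 0,"wy": 0,"wz": 0,"hand": 0},{"x": -0.0001,"y": 0,"z": 0.002,"wx": 0,"wy": 0,"wz": 0,"hand": 0}])

```text
time: 18.32
tool_pos: [0.5155, -0.1846, 0.071]
tool_rot: [3.141, 0.001, 1.368]
contact_force: [0.5, -0.5, 1.6]
opening: 0.0007
```

Request:
move_arm(deltas=[{"x": 0,"y": 0,"z": 0.001,"wx": 0,"wy": 0,"wz": 0,"hand": 0},{"x": 0,"y": 0,"z": 0.002,"wx": 0,"wy": 0,"wz": 0,"hand": 0}])

```text
time: 18.58
tool_pos: [0.5151, -0.1844, 0.0689]
tool_rot: [-3.141, 0.001, 1.368]
contact_force: [-0.4, 0.8, 0.5]
opening: 0.0005
```

Request:
move_arm(deltas=[{"x": 0,"y": 0,"z": 0.001,"wx": 0,"wy": 0,"wz": 0,"hand": 0},{"x": 0,"y": 0,"z": 0.0015,"wx": 0,"wy": 0,"wz": 0,"hand": 0}])

```text
time: 18.82
tool_pos: [0.5153, -0.1846, 0.0679]
tool_rot: [3.141, 0.001, 1.368]
contact_force: [-1.2, 1.1, 4.2]
opening: 0.0005
```

Request:
move_arm(deltas=[{"x": 0,"y": 0,"z": 0.001,"wx": 0,"wy": 0,"wz": 0,"hand": 0},{"x": 0,"y": 0,"z": 0.001,"wx": 0,"wy": 0,"wz": 0,"hand": 0}])

```text
time: 19.08
tool_pos: [0.5155, -0.1846, 0.0676]
tool_rot: [3.141, 0.001, 1.368]
contact_force: [-2.1, 1.7, 8.1]
opening: 0.0003
```

Hard stop: the force rises without travel. Lifting off and checking that it stays.

Request:
move_arm(deltas=[{"x": 0,"y": 0,"z": -0.002,"wx": 0,"wy": 0,"wz": 0,"hand": 0},{"x": 0,"y": 0,"z": -0.005,"wx": 0,"wy": 0,"wz": 0,"hand": 0},{"x": 0,"y": 0,"z": -0.02,"wx": 0,"wy": 0,"wz": 0,"hand": 0},{"x": 0,"y": 0,"z": -0.06,"wx": 0,"wy": 0,"wz": 0,"hand": 0},{"x": 0,"y": 0,"z": -0.12,"wx": 0,"wy": 0,"wz": 0,"hand": 0},{"x": -0.06,"y": 0.03,"z": -0.15,"wx": 0,"wy": 0,"wz": 0,"hand": 0},{"x": -0.11,"y": 0.06,"z": -0.16,"wx": 0,"wy": 0,"wz": 0,"hand": 0},{"x": -0.16,"y": 0.08,"z": -0.16,"wx": 0,"wy": 0,"wz": 0,"hand": 0}])

```text
time: 20.08
tool_pos: [0.5626, -0.3592, 0.23]
tool_rot: [3.137, 0.003, 1.369]
contact_force: [0.7, 0.1, 0.0]
opening: 0.0006
```

Run:
```python
from h import *
for _ in range(10): viewer.read_camera("wrist")
a=viewer.read_camera("scene")[:,:,::-1]; t=viewer.read_camera("top")[:,:,::-1]
A=cv2.resize(a[160:220,190:310],(600,300),interpolation=cv2.INTER_CUBIC)
B=cv2.resize(t[175:235,220:340],(600,300),interpolation=cv2.INTER_CUBIC)
cv2.imwrite("pics/s8.png",np.vstack([A,B])); print(injig(),monitor.observe()["contact_force"])
```

```text
(array([-296.2,  -79.2,  227.5]), array([1.7996e+02, 8.0000e-02, 7.8420e+01])) [-0.06143695 -0.2484911  -0.10224274]
```

View pics/s8.png

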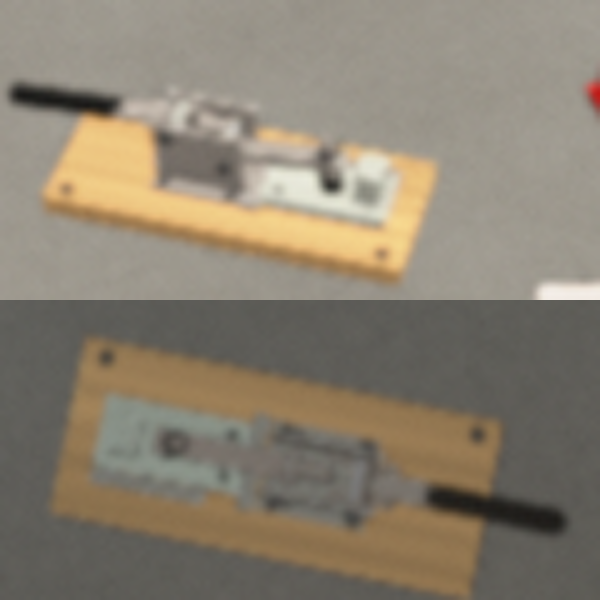

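The handle stays down at (65,97), the bar is level, and the pad is on the middle of the plate at (332,183). The keeper sits against both fences with its lug at the far end (372,175). Handing in.

```bash
python3 -c "
from cell import robot; print(robot.hand_in())"
```

```text
the job is handed in; nothing more can be done
None
```

The keeper is in the jig against both fences and clamped, with its lug at the end away from the clamp. I handed the job in at about 21 s of the 70 s allowed.

- **Placing:** I gripped the bare-aluminium keeper by its lug, carried it in low from the jig's +x end, and slid it until each fence stopped it. A second light push then checked each fence: 7 N at the side and 8.6 N at the end, with no further travel.
- **Clamping:** Pushing the handle down took about 8.5 N at most, a little over the stated 6 N. The push faded to about 0.5 N at dead centre. The handle then met its hard stop at 8 N, and I did not force it further.
- **Last pictures:** With the arm clear, about 0.5 s of camera time after the retreat, the handle was still down. The pad was on the middle of the plate and the keeper was against both fences. No move went near the bowl, box, awl, vice grip or square, but I took no final close look at them.
- **Disagreement:** The end fence was felt about 2 mm further along the jig's x than the top camera suggested, which is within its calibration. I went by the felt contact and shifted the handle path by the same 2 mm.
- **Not measured:** The clamping force of the pad itself.

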